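Blue clay roller from the rack to the bench rest

TASK

The blue roller is wanted for the next slab: lift it out of the wooden storage rack and set it down gently, not dropped, in the empty green rest, lying in both of the rest's notches and centred lengthwise. Leave the other two rollers lying where they are in the rack.

Things in the scene. Friction and masses are not known exactly. Their poses are not given: they have to be found in the camera images.
- blue_center (a point): centre of the blue plastic roller, the one to move: a loose cylinder 32 mm in diameter, 200 mm long, 100 to 210 g, lying level in one of the rack's three places, its axis 50 mm above the table. x axis along the roller; y and z turn as it rolls. Fingers fit from above at its middle: 114 mm clear along it between the rack's rails, 58 mm clear to the next roller on each side.
- rest_seat (a point): where a roller's centre belongs when seated in the empty green rest (fixed), 50 mm above the table; x axis along the seated roller, either way round; z up. The rest: a 190 x 90 x 8 mm board with two 16 mm thick rails 65 mm either side of this point along x, each with one 45-degree V notch, 37 mm wide at the rail's top, 46 mm above the table. Rack and rest may swap sides of the bench.
- orange_center (a point): centre of the orange plastic roller, same size, in another place of the rack; x axis along it. Leave it. The fixed wooden rack: a 190 x 250 x 8 mm board with two 16 mm thick rails across the rollers, 130 mm apart, rail tops 46 mm above the table, each with three 45-degree V notches at 90 mm pitch. Rollers lie up to 10 mm off its middle lengthwise.
- brown_center (a point): centre of the dark brown wooden roller, same size, in another place of the rack; x axis along it. Leave it. Also on the bench, 0.78 m or more ahead of the robot, beyond rack and rest: a red mug 100 mm tall and a clear water bottle 200 mm tall.
Things that resemble listed ones, but are neither listed nor needed, are in the scene too. What is shaped like the part that bears rest_seat but yellow is not meant.

How it is judged:
By the outcome, as a careful person would: the job done as asked, in the order asked, and still so for the second after the job is handed in, with the robot touching nothing.
It also fails if it takes over 38 s, if anything falls off the work surface, if the arm or the gripper's body presses on something with over 40 N, if the wrist force passes 120 N, or if a joint passes its speed limit or range.

ROBOT

A 7-joint arm with a two-finger parallel gripper is mounted at the origin on the work surface. World frame = base frame: x ahead of the robot, y to its left, z up, the work surface at z = 0. Lengths are in m, angles in rad, forces in N, time in s.
With the tool pointing down it reaches from about 0.425 to 0.825 m from the base axis. Payload 3.6 kg.
Tool frame: the origin (TCP) lies at the very end of the fingers, on their centre line; the grasp point (between the pads) lies 19 mm behind it; z points along the fingers, y is the line along which they close (so a half turn about z gives the same grasp; the last joint's range is limited). The gripper opens to 93 mm and grips with 3 to 60 N. Pads are 15 mm wide; open, the fingers measure 128 mm over their backs; the gripper's body (75 mm by 188 mm) begins 65 mm behind the grasp point.
Start: joints at [-1.141, 0.615, -0.013, 1.423, 0.008, 1.103, -0.04], TCP at [0.286, 0.584, 0.219] pointing down, gripper open.
Joint ranges: [-3.12, 3.12], [-0.3, 2.06], [-1.34, 1.32], [0.26, 2.42], [-1.36, 4.5], [0.01, 1.98], [-2.84, 2.84]. Speed limits (rad/s): [2.79, 2.79, 3.14, 3.14, 3.14, 3.14, 3.14].

INTERFACE

Orientations are given as a unit quaternion [x, y, z, w].
In Python, from cell import env gives the robot as it stands.
- The arm moves only by the shell command python3 -m creep 'ROWS'. ROWS is JSON, a list of rows, each a list of 7 numbers: the shift along the world's x, y, z in units of 25 mm (1.0 is 25 mm), then the turn, a rotation vector about the world's x, y, z in units of 6 degrees (1.0 is 6 degrees), then the closure in counts, from 0 (fully open) to 255 (shut). In form: [[tx, ty, tz, rx, ry, rz, fingers], ...]. A call has 1 to 8 rows; each row is the pose to reach, as a shift and turn from the pose commanded when the call began; what a row does not reach only later rows make up. A row lasts 1/8 s, in which the tool goes at most 62.5 mm and 10.7 degrees, less where a joint would pass 70% of its speed; a pose out of reach is approached as far as the arm can. A call with a gripper value outside its range is refused whole. The fingers move at their own pace and stop on an object; the grip force is fixed at half the most. Time passes only in rows, so rows that repeat a pose let the fingers close. It gives the time, the measured TCP pose, the force, the opening and the grip force at its end, in the units of the state.
- env.get_state(): the state, without advancing time (a new reading comes with each control period).
- env.snapshot(name): name is "side" or "top" or "wrist"; returns a dict with "pixels" (480x640x3 uint8, blue, green, red), "mtx" (3x3 intrinsics, pixels), "origin" and "attitude" of the camera in the world. Camera axes: x right, y down, z forward; pixel columns grow to the right and rows downward; lengths in m; the calibration is good to about 2 mm. The wrist camera is an equidistant fisheye: a pixel r from the principal point sees the ray r / f radians off the axis. A picture is of the moment at which its call begins. There is no depth.
- env.close_job(): hands the job in; it is judged then, once.
Trained networks look in the newest picture that a camera, given by its name, has taken for a name from the list of things; names that differ only in an ending like _2 or _b are one class to them, and where a whole thing is asked for, a point or a joint stands for the part that bears it (a point fixed in the world has none). Each returns a list of dicts, best first, with "p" (0 to 1); they miss things now and then, are a little off and sometimes report something else, mostly with a low value. They report only what shows in the picture. A call takes as long as a camera call. They do not tell look-alikes from the thing itself.
- env.cut_out(label, camera): "mask" (480x640 bool, what is visible of it).
- env.mark_of(label, camera): "at" ([x, y, z] in m, in world coordinates, good to about 4 mm: a listed point, or the origin of a listed thing).
The state is a dict: "time_s": time; "q": joint angles; "qd": joint speeds; "effort": joint torques, N m; "ee_pos": TCP position; "orientation": TCP orientation; "wrist_force": force on the tool from outside, world axes, zero at the start; "torque": the same for the moment, N m; "opening": finger opening in m; "grasp_force": force on a finger pad.
Only numpy, scipy, OpenCV 4.12 (cv2) and the standard library are available. Lean on these libraries where they do the work, as an engineer would, in place of code of your own. Each camera call takes 0.05 s, during which the arm holds its last target. There are 200 camera calls.

## Working session

There is one attempt and no reset: what is moved stays moved. The work goes in short steps, Python scripts to look and compute and a shell command to move; the robot and the scene stay as the last step left them, time stands still between calls to the robot, and variables do not carry over. Pictures are saved under pics/ and viewed, at most 10 in all, crops included, and the job is handed in when it is done.

```bash
mkdir -p pics
python3 - <<'E'
from cell import env
import cv2,numpy as np
s=env.get_state();print(s['time_s'],s['ee_pos'],s['orientation'],s['opening'])
ims=[]
for c in ['top','side']:
    p=env.snapshot(c); ims.append(p['pixels']); cv2.imwrite(f'pics/{c}0.png',p['pixels'])
    print(c,np.round(p['origin'],3).tolist(),np.round(p['attitude'],3).tolist(),np.round(p['mtx'],1).tolist())
    for l in ['blue_center','rest_seat','orange_center','brown_center']:
        print(l,[(np.round(d['at'],3).tolist(),round(d['p'],2)) for d in env.mark_of(l,c)])
E
```

```text
0.0 [0.28576318 0.58292861 0.21747718] [ 2.25920757e-01  9.74144840e-01 -1.25192016e-03 -2.73940733e-04] 0.09300420863919967
top [0.379, -0.049, 0.979] [0.714, -0.694, 0.065, -0.069] [[434.9, 0.0, 321.8], [0.0, 434.9, 237.5], [0.0, 0.0, 1.0]]
blue_center [([0.524, 0.234, 0.05], 0.63)]
rest_seat [([0.597, -0.423, 0.047], 0.74), ([0.788, -0.237, 0.053], 0.68), ([0.526, -0.221, 0.045], 0.64), ([0.289, -0.213, 0.047], 0.59)]
orange_center [([0.511, 0.136, 0.052], 0.74)]
brown_center [([0.534, 0.32, 0.044], 0.92)]
side [0.496, 0.644, 0.629] [-0.026, 0.905, -0.424, 0.025] [[476.1, 0.0, 310.7], [0.0, 476.1, 233.4], [0.0, 0.0, 1.0]]
blue_center [([0.521, 0.228, 0.052], 0.72), ([0.536, 0.322, 0.05], 0.37)]
rest_seat [([0.52, -0.228, 0.048], 0.89), ([0.288, -0.214, 0.054], 0.88), ([0.789, -0.234, 0.046], 0.72), ([0.597, -0.421, 0.05], 0.55)]
orange_center [([0.509, 0.14, 0.05], 0.74)]
brown_center [([0.538, 0.322, 0.053], 0.96)]
```

View pics/top0.png

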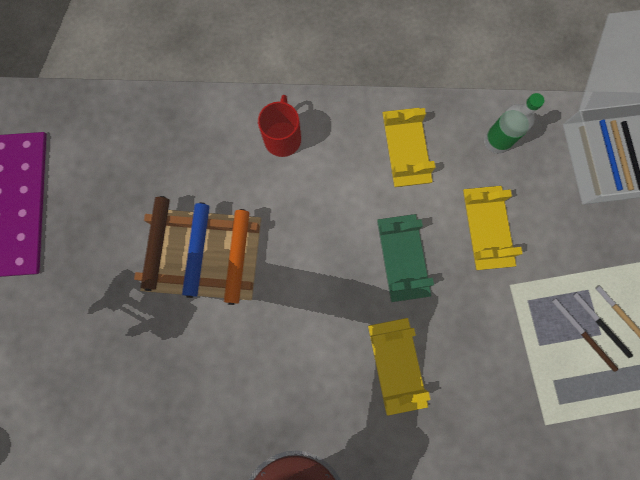

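View pics/side0.png

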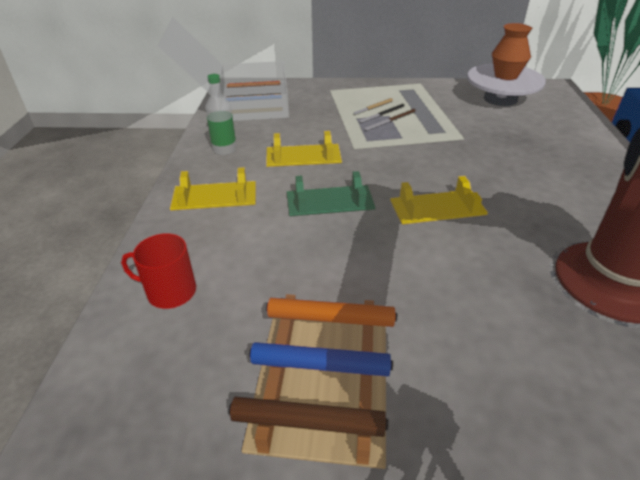

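Candidates for the roller, in the top view:
- Blue roller at (197,250), between brown (155,243) and orange (237,256).
- Blue pen in the box at (610,155), not a roller.

Candidates for the rest, in the top view:
- Green rest at (404,257).
- Yellow look-alikes at (408,147), (490,228) and (398,367).

I choose blue (197,250) and green (404,257). Next I fit models to both and check them in a close crop.

```bash
cat > h.py <<'E'
from cell import env
import cv2,numpy as np
from scipy.optimize import minimize
from scipy.spatial.transform import Rotation as R
def proj(P,c):
    p=R.from_quat(c['attitude']).inv().apply(P-np.array(c['origin'])); K=np.array(c['mtx'])
    return (p@K.T)[:,:2]/p[:,2:]
def place(P,v): # v=x,y,yaw
    return R.from_euler('z',v[2]).apply(P)+[v[0],v[1],0]
a=np.linspace(0,2*np.pi,24,endpoint=False)
CYL=[np.array([[x,.016*np.cos(t),.05+.016*np.sin(t)] for x in(-.1,.1) for t in a])]
def box(x0,x1,w,z0,z1): return np.array([[x,y,z] for x in(x0,x1) for y in(-w/2,w/2) for z in(z0,z1)])
REST=lambda w=.09:[box(-.095,.095,.09,0,.008),box(-.073,-.057,w,.008,.046),box(.057,.073,w,.008,.046)]
def sil(parts,v,c,S=4):
    m=np.zeros((480*S,640*S),np.uint8)
    for P in parts:
        h=cv2.convexHull(((proj(place(P,v),c)+.5)*S).astype(np.float32)).round().astype(np.int32); cv2.fillConvexPoly(m,h,1)
    return cv2.resize(m.astype(np.float32),(640,480),interpolation=cv2.INTER_AREA)
def fit(parts,v0,views): # views: [(cam,mask)]
    def f(u):
        v=[u[0]/100,u[1]/100,u[2]/10]; e=0
        for c,m in views:
            s=sil(parts,v,c); e+=np.abs(s-m).sum()/m.sum()
        return e
    u0=np.array([v0[0]*100,v0[1]*100,v0[2]*10])
    r=minimize(f,u0,method='Nelder-Mead',options=dict(initial_simplex=u0+np.vstack([np.zeros(3),np.eye(3)*.7]),xatol=.005,fatol=1e-4))
    return np.array([r.x[0]/100,r.x[1]/100,r.x[2]/10]),r.fun
def hsv(c,lo,hi): return cv2.inRange(cv2.cvtColor(c['pixels'],cv2.COLOR_BGR2HSV),lo,hi)>0
def near(m,pt):
    n,l=cv2.connectedComponents(cv2.morphologyEx(m.astype(np.uint8),cv2.MORPH_CLOSE,np.ones((3,3)))); 
    ys,xs=np.nonzero(l); i=np.argmin((xs-pt[0])**2+(ys-pt[1])**2); return (l==l[ys[i],xs[i]]).astype(np.float32)
E
python3 - <<'E'
from h import *
cs={k:env.snapshot(k) for k in('top','side')}
B=((105,110,30),(130,255,255));G=((65,60,20),(95,255,255))
for nm,parts,v0,rng in(('blue',CYL,(.522,.231,.14),B),('rest',REST(.05),(.523,-.224,.14),G)):
    ms={k:near(hsv(c,*rng),proj(np.array([[v0[0],v0[1],.03 if nm=='rest' else .05]]),c)[0]) for k,c in cs.items()}
    for ks in(['top'],['side'],['top','side']):
        for w in ([.04,.06,.09] if nm=='rest' else [0]):
            v,e=fit(REST(w) if w else parts,v0,[(cs[k],ms[k]) for k in ks]); print(nm,ks,w,np.round(v,4),round(e,3),int(ms[ks[0]].sum()))
    if nm=='blue': im=cs['top']['pixels'].copy()
    cv2.drawContours(im,cv2.findContours((sil(parts,v,cs['top'])>.5).astype(np.uint8),0,1)[0],-1,(255,255,255),1)
cv2.imwrite('pics/crop1.png',cv2.resize(im[180:320,120:450],None,fx=2.4,fy=2.4,interpolation=2))
E
```

```text
blue ['top'] 0 [ 0.5241  0.2311 -0.0486] 0.089 1331
blue ['side'] 0 [ 0.5238  0.2305 -0.042 ] 0.124 2873
blue ['top', 'side'] 0 [ 0.524  0.231 -0.054] 0.217 1331
rest ['top'] 0.04 [ 0.5267 -0.2265  0.1687] 0.05 3374
rest ['top'] 0.06 [ 0.5267 -0.2265  0.1687] 0.05 3374
rest ['top'] 0.09 [ 0.526  -0.2263  0.1661] 0.036 3374
rest ['side'] 0.04 [ 0.5296 -0.2295  0.1653] 0.138 2180
rest ['side'] 0.06 [ 0.5283 -0.2301  0.1692] 0.128 2180
rest ['side'] 0.09 [ 0.5273 -0.2298  0.1364] 0.143 2180
rest ['top', 'side'] 0.04 [ 0.5271 -0.2268  0.1657] 0.21 3374
rest ['top', 'side'] 0.06 [ 0.5268 -0.227   0.1681] 0.197 3374
rest ['top', 'side'] 0.09 [ 0.5264 -0.2261  0.1657] 0.189 3374
```

View pics/crop1.png

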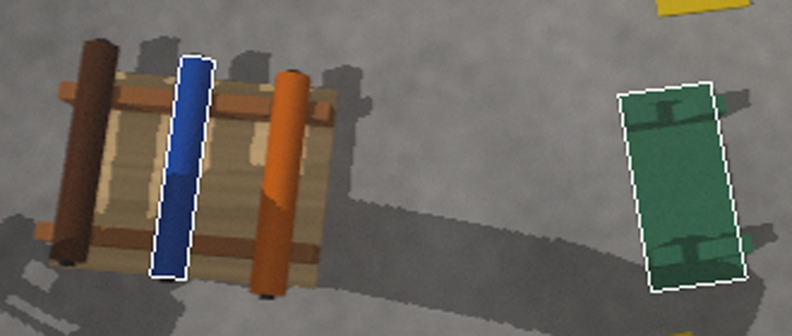

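The crop shows the outlines matching the blue roller (about 182,165 in the crop) and the green rest (about 682,185). Now I move to a hover above the roller.

```bash
python3 -m creep '[[1.4,-2,0,0,0,0.6,40],[2.8,-4,0,0,0,1.2,40],[4.2,-6,0,0,0,1.8,40],[5.5,-8,0,0,0,2.4,40],[6.9,-10,0,0,0,3,40],[8.2,-12,0,0,0,3.5,40],[9.5,-14.1,0,0,0,3.9,40],[9.5,-14.1,0,0,0,3.9,40]]'
python3 - <<'E'
from h import *
c=env.snapshot('wrist');cv2.imwrite('pics/w1.png',c['pixels'])
s=env.get_state();print(s['ee_pos'],R.from_quat(s['orientation']).as_matrix().round(4).tolist())
print(np.round(c['origin'],4),c['attitude'],c['mtx'])
for l in ['blue_center']: print([(np.round(d['at'],4),d['p']) for d in env.mark_of(l,'wrist')])
E
```

```text
time_s: 1.6
ee_pos: [0.5274, 0.2235, 0.2187]
orientation: [0.03, 1.0, -0.002, 0.001]
wrist_force: [0.2, 0.5, -1.0]
opening: 0.0781
grasp_force: 0.0
[0.52517607 0.22796148 0.21865044] [[-0.9985, 0.0542, 0.0006], [0.0542, 0.9985, -0.001], [-0.0006, -0.0009, -1.0]]
[0.4477 0.2284 0.3846] [0.7204562  0.67817914 0.09805608 0.10677509] [[371.64829954   0.         320.38740557]
 [  0.         371.64829954 244.30884204]
 [  0.           0.           1.        ]]
[(array([0.5225, 0.228 , 0.0525]), 0.94), (array([0.5072, 0.1408, 0.0494]), 0.24)]
```

View pics/w1.png

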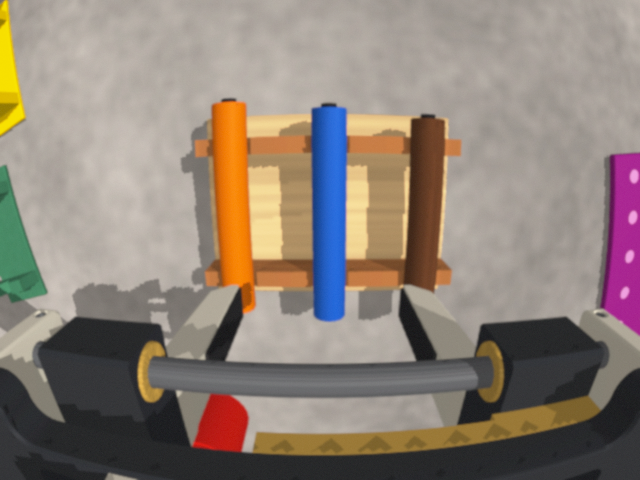

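The wrist view shows the blue roller from (330,105) to (329,318), with the open fingers straddling it and orange on the left, brown on the right. I'll fit the model in this view.

```bash
cat >> h.py <<'E'
_pin=proj
def proj(P,c):
    if not c.get('fish'): return _pin(P,c)
    p=R.from_quat(c['attitude']).inv().apply(P-np.array(c['origin'])); K=np.array(c['mtx'])
    rho=np.hypot(p[:,0],p[:,1]); th=np.arctan2(rho,p[:,2])/rho
    return p[:,:2]*th[:,None]*K[0,0]+K[:2,2]
def wrist():
    c=dict(env.snapshot('wrist')); c['fish']=True; return c
E
python3 - <<'E'
from h import *
c=wrist(); s=env.get_state();print(s['ee_pos'],R.from_quat(s['orientation']).as_matrix().round(4)[:2,:2].tolist(),np.round(c['origin'],4))
m=near(hsv(c,(105,110,30),(130,255,255)),(330,210)); print(m.sum())
print(fit(CYL,(.524,.23,-.05),[(c,m)]))
E
```

```text
[0.52290407 0.23244888 0.21870717] [[-0.9989, 0.0461], [0.0461, 0.9989]] [0.4444 0.2341 0.3849]
6801.0
(array([ 0.52131015,  0.23072969, -0.05351949]), np.float64(0.06510072201490402))
```

```bash
python3 -m creep '[[0,0,-1.5,0,0,0,40],[0,0,-3,0,0,0,40],[0,0,-4.5,0,0,0,40],[0,0,-6,0,0,0,40],[0,0,-7,0,0,0,40],[0,0,-7.5,0,0,0,40],[0,0,-7.5,0,0,0,40],[0,0,-7.5,0,0,0,40]]'
python3 -m creep '[[0,0,0,0,0,0,80],[0,0,0,0,0,0,120],[0,0,0,0,0,0,150],[0,0,0,0,0,0,200],[0,0,0,0,0,0,255],[0,0,0,0,0,0,255],[0,0,0,0,0,0,255],[0,0,0,0,0,0,255]]'
```

```text
time_s: 2.75
ee_pos: [0.5242, 0.2321, 0.0322]
orientation: [0.023, 1.0, 0.001, 0.001]
wrist_force: [0.6, -0.1, -0.1]
opening: 0.0784
grasp_force: 0.0
time_s: 3.75
ee_pos: [0.5236, 0.2308, 0.0311]
orientation: [0.024, 1.0, -0.0, -0.0]
wrist_force: [-0.2, -2.1, -0.1]
opening: 0.0309
grasp_force: 30.0
```

```bash
python3 -m creep '[[0,0,0.3,0,0,0,255],[0,0,0.8,0,0,0,255],[0,0,1.6,0,0,0,255],[0,0,2.6,0,0,0,255],[0,0,3.8,0,0,0,255],[0,0,5,0,0,0,255],[0,0,6,0,0,0,255],[0,0,6,0,0,0,255]]'
python3 - <<'E'
from h import *
env.snapshot('side')
c=wrist(); s=env.get_state();print(s['ee_pos'],s['opening'],s['wrist_force'],R.from_quat(s['orientation']).as_matrix().round(4).tolist(),np.round(c['origin'],4))
cv2.imwrite('pics/w2.png',c['pixels'])
print([(np.round(d['at'],4),d['p']) for d in env.mark_of('blue_center','wrist')])
E
```

```text
time_s: 4.75
ee_pos: [0.5248, 0.232, 0.1838]
orientation: [0.024, 1.0, 0.001, 0.003]
wrist_force: [-0.7, 0.0, -1.1]
opening: 0.0315
grasp_force: 30.0
[0.52304492 0.23097297 0.18087409] 0.03126441433611297 [-0.20599972 -0.78852322 -1.1395657 ] [[-0.9989, 0.0471, -0.0006], [0.0471, 0.9989, -0.0003], [0.0006, -0.0003, -1.0]] [0.4441 0.2345 0.3481]
[(array([0.5252, 0.2317, 0.2005]), 0.87), (array([0.5067, 0.1405, 0.0476]), 0.65)]
```

View pics/w2.png

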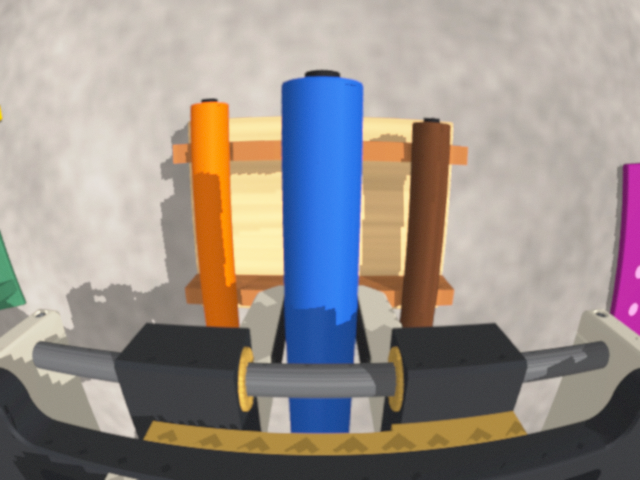

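Blue is lifted out; orange (210,210) and brown (430,220) are still in the rack. Next I carry it to the rest.

```bash
python3 -m creep '[[0,-1.2,0,0,0,0,255],[0,-2.8,0,0,0,0.3,255],[0,-4.6,0,0,0,0.6,255],[0,-6.4,0,0,0,0.9,255],[0,-8.2,0,0,0,1.2,255],[0,-10,0,0,0,1.5,255],[0,-11.4,0,0,0,1.8,255],[0,-12.4,0,0,0,2.1,255]]'
python3 -m creep '[[0,-1.2,0,0,0,0,255],[0,-2.8,0,0,0,0,255],[0,-4.2,0,0,0,0,255],[0,-5.2,0,0,0,0,255],[0.1,-5.8,0,0,0,0,255],[0.1,-5.95,0,0,0,0,255],[0.1,-5.95,0,0,0,0,255],[0.1,-5.95,0,0,0,0,255]]'
python3 - <<'E'
from h import *
c=wrist(); s=env.get_state();print(s['time_s'],s['ee_pos'],s['opening'],R.from_quat(s['orientation']).as_matrix().round(4)[0].tolist(),np.round(c['origin'],4))
cv2.imwrite('pics/w3.png',c['pixels'])
for l in('blue_center','rest_seat'):print([(np.round(d['at'],4),d['p']) for d in env.mark_of(l,'wrist')])
E
```

```text
time_s: 5.9
ee_pos: [0.5224, -0.0811, 0.1797]
orientation: [-0.086, 0.996, -0.0, -0.002]
wrist_force: [-0.6, 0.3, -1.4]
opening: 0.0313
grasp_force: 30.0
time_s: 6.9
ee_pos: [0.5263, -0.226, 0.1811]
orientation: [-0.087, 0.996, 0.0, 0.0]
wrist_force: [-0.5, 0.3, -1.5]
opening: 0.0313
grasp_force: 30.0
6.95 [ 0.5263421  -0.22621849  0.18119124] 0.0311543584939134 [-0.9848, -0.1738, 0.0001] [ 0.4481 -0.2404  0.3473]
[(array([ 0.5259, -0.228 ,  0.1981]), 0.66)]
[(array([ 0.5978, -0.4233,  0.0495]), 0.94)]
```

View pics/w3.png

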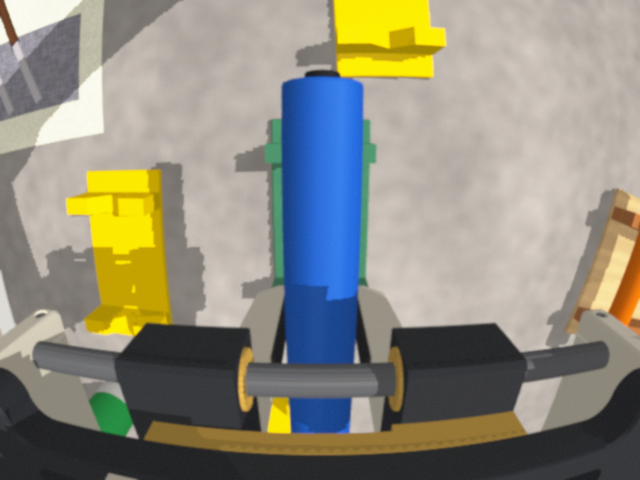

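The wrist view shows the roller (column 322) over the green rest, whose edges are at columns 273 and 369 and rail ends at (270,153) and (370,153). I'll fit both in this view for the residual offset.

Run:
```python
from h import *
c=wrist(); s=env.get_state(); tc=np.array(s['ee_pos'])
b=near(hsv(c,(105,110,30),(130,255,255)),(322,180)); g=near(hsv(c,(65,60,20),(95,255,255)),(276,220))
g=np.maximum(g,near(hsv(c,(65,60,20),(95,255,255)),(367,220)))
def lim(parts,v0,m,valid):
    def f(u):
        d=np.abs(sil(parts,[u[0]/100,u[1]/100,u[2]/10],c)-m)*valid; return d.sum()/ (m*valid).sum()
    u0=np.array([v0[0]*100,v0[1]*100,v0[2]*10])
    r=minimize(f,u0,method='Nelder-Mead',options=dict(initial_simplex=u0+np.vstack([np.zeros(3),np.eye(3)*.6]),xatol=.005,fatol=1e-4))
    return (r.x/[100,100,10]).round(4),round(r.fun,3)
V=np.zeros((480,640));V[:275]=1
Vg=V*(cv2.dilate(b,np.ones((5,5)))==0)
for z in(.197,.2,.203): print('blue',z,lim([CYL[0]+[0,0,z-.05]],(tc[0],tc[1],.17),b,V))
for w in(.08,.09,.1,.11): print('rest',w,lim(REST(w),(.5265,-.2275,.167),g,Vg))
print(tc, np.round(c['origin'],4))
```

```text
blue 0.197 (array([ 0.5245, -0.2263,  0.1788]), np.float64(0.06))
blue 0.2 (array([ 0.525, -0.227,  0.169]), np.float64(0.045))
blue 0.203 (array([ 0.5255, -0.2262,  0.179 ]), np.float64(0.035))
rest 0.08 (array([ 0.5252, -0.2271,  0.1712]), np.float64(0.134))
rest 0.09 (array([ 0.525 , -0.2271,  0.1712]), np.float64(0.054))
rest 0.1 (array([ 0.5248, -0.2272,  0.17  ]), np.float64(0.16))
rest 0.11 (array([ 0.5247, -0.2271,  0.169 ]), np.float64(0.269))
[ 0.52622618 -0.22692851  0.18128699] [ 0.4479 -0.2409  0.3474]
```

Roller and rest agree within 1 mm and 0.5°. Now I lower, slowing towards the end.

```bash
python3 -m creep '[[0,0,-1,0,0,0,255],[0,0,-2.2,0,0,0,255],[0,0,-3.4,0,0,0,255],[0,0,-4.4,0,0,0,255],[0,0,-5.1,0,0,0,255],[0,0,-5.5,0,0,0,255],[0,0,-5.7,0,0,0,255],[0,0,-5.7,0,0,0,255]]'
python3 -m creep '[[0,0,-0.1,0,0,0,255],[0,0,-0.15,0,0,0,255],[0,0,-0.2,0,0,0,255],[0,0,-0.24,0,0,0,255],[0,0,-0.24,0,0,0,255]]'
```

```text
time_s: 8.1
ee_pos: [0.5264, -0.2277, 0.0389]
orientation: [-0.086, 0.996, -0.0, 0.0]
wrist_force: [-0.1, -0.6, -1.0]
opening: 0.0316
grasp_force: 30.0
time_s: 8.72
ee_pos: [0.526, -0.2276, 0.0326]
orientation: [-0.086, 0.996, 0.0, -0.0]
wrist_force: [-0.1, -0.3, -1.5]
opening: 0.0315
grasp_force: 30.0
```

```bash
python3 -m creep '[[0,0,-0.03,0,0,0,255],[0,0,-0.06,0,0,0,255],[0,0,-0.06,0,0,0,255]]'; python3 -m creep '[[0,0,-0.02,0,0,0,255],[0,0,-0.04,0,0,0,255],[0,0,-0.04,0,0,0,255]]'
```

```text
time_s: 9.1
ee_pos: [0.5262, -0.227, 0.0317]
orientation: [-0.086, 0.996, 0.0, 0.0]
wrist_force: [-2.0, 2.5, 4.8]
opening: 0.0312
grasp_force: 30.0
time_s: 9.48
ee_pos: [0.5263, -0.2267, 0.0313]
orientation: [-0.087, 0.996, 0.0, 0.0]
wrist_force: [-2.4, 3.1, 10.8]
opening: 0.0314
grasp_force: 30.0
```

Contact with the rest is showing in the force. I back off slightly to ease it, then release slowly.

```bash
python3 -m creep '[[0,0,0.03,0,0,0,255],[0,0,0.03,0,0,0,150],[0,0,0.03,0,0,0,130],[0,0,0.03,0,0,0,100],[0,0,0.03,0,0,0,60],[0,0,0.03,0,0,0,30],[0,0,0.03,0,0,0,30],[0,0,0.03,0,0,0,30]]'; python3 -m creep '[[0,0,0.5,0,0,0,30],[0,0,1.2,0,0,0,30],[0,0,2.2,0,0,0,30],[0,0,3.5,0,0,0,30],[0,0,5,0,0,0,30],[0,0,6.5,0,0,0,30],[0,0,7,0,0,0,30],[0,0,7,0,0,0,30]]'
python3 - <<'E'
from h import *
cs=[env.snapshot('top'),env.snapshot('side'),wrist()]
seat=np.array([.5257,-.227,.05])
for c in cs:
    pt=proj(seat[None],c)[0]
    b=near(hsv(c,(105,110,30),(130,255,255)),pt); print(b.sum(),fit(CYL,(.526,-.227,.17),[(c,b)]))
w=cs[2]['pixels']; s=cv2.resize(cs[1]['pixels'][130:480,160:500],(466,480))
cv2.imwrite('pics/f.png',cv2.resize(np.hstack([w[:,150:500],s]),(800,470)))
E
```

```text
time_s: 10.48
ee_pos: [0.5261, -0.2276, 0.0309]
orientation: [-0.086, 0.996, -0.0, -0.0]
wrist_force: [0.3, -0.5, 0.1]
opening: 0.082
grasp_force: 0.0
time_s: 11.48
ee_pos: [0.5262, -0.2277, 0.2067]
orientation: [-0.086, 0.996, -0.0, 0.001]
wrist_force: [0.9, 0.7, -0.7]
opening: 0.0824
grasp_force: 0.0
671.0 (array([ 0.52538068, -0.22551438,  0.18461453]), np.float64(1.1431632041931152))
1239.0 (array([ 0.52742694, -0.22583637,  0.16263744]), np.float64(0.11344834417104721))
7519.0 (array([ 0.52409944, -0.22696719,  0.16958242]), np.float64(0.040480781346559525))
```

View pics/f.png

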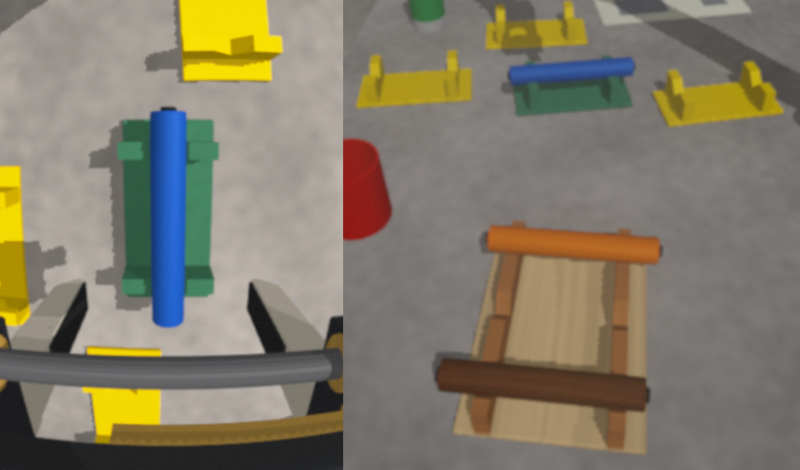

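The picture shows the blue roller lying in both green notches at about (168,215), with orange and brown still in the rack. All three cameras put it within about 1 mm of centre, so I'm handing in.

```bash
python3 -c "
from cell import env
print(env.close_job())"
```

```text
the job is handed in; nothing more can be done
None
```

The blue roller now lies in both notches of the green rest, centred lengthwise to about 1 mm by the camera fits; the orange and brown rollers were left in the rack, the gripper is clear of everything, and the job was handed in at about 12 s.

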